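Seat the bolt cup in its weighted holder

ROBOT

A 6-joint arm with a two-finger parallel gripper is mounted at the origin on the work surface. World frame = base frame: x ahead of the robot, y to its left, z up, the work surface at z = 0. Lengths are in mm, angles in rad, forces in N, time in s.
With the tool pointing down it reaches from about 350 to 775 mm from the base axis. Payload 7.3 kg.
Tool frame: the origin (TCP) lies at the very end of the fingers, on their centre line; the grasp point (between the pads) lies 19 mm behind it; z points along the fingers, y is the line along which they close (so a half turn about z gives the same grasp; the last joint's range is limited). The gripper opens to 92 mm and grips with 3 to 60 N. Pads are 19 mm wide; open, the fingers measure 130 mm over their backs; the gripper's body (75 mm by 190 mm) begins 47 mm behind the grasp point.
Start: joints at [1.11, 0.342, 1.524, -0, 1.275, -0.146], TCP at [162.539, 499.225, 226.741] pointing down, gripper open.
Joint ranges: [-2.53, 2.53], [-0.77, 2.02], [0.04, 2.7], [-1, 4.14], [0.28, 2.66], [-3.11, 3.11]. Speed limits (rad/s): [2.57, 2.57, 3.14, 3.14, 3.14, 3.14].

INTERFACE

Orientations are given as a unit quaternion [x, y, z, w].
In Python, from workcell import r, viewer gives the robot as it stands.
- The arm moves only by the shell command python3 -m creep 'ROWS' [FORCE]. ROWS is JSON, a list of rows, each a list of 3 entries, a list of its own where there are three numbers: the shift along the tool's x, y, z in mm, then the turn, a rotation vector about the tool's x, y, z in rad, then the closure, from -1 (fully open) to 1 (shut). In form: [[[dx, dy, dz], [rx, ry, rz], claw], ...]. A call has 1 to 20 rows; each row is the pose to reach, as a shift and turn from the pose commanded when the call began, along the tool's axes at that moment; what a row does not reach only later rows make up. A row lasts 1/10 s, in which the tool goes at most 50 mm and 8.59 degrees, less where a joint would pass 70% of its speed; a pose out of reach is approached as far as the arm can. A call with a gripper value outside its range is refused whole. The fingers move at their own pace and stop on an object; FORCE is the grip in N (left out, the last holds). Time passes only in rows, so rows that repeat a pose let the fingers close. It gives the time, the measured TCP pose, the force, the opening and the grip force at its end, in the units of the state.
- r.state(): the state, without advancing time (a new reading comes with each control period).
- viewer.snapshot(name): name is "scene" or "top" or "wrist"; returns a dict with "img" (400x640x3 uint8, red, green, blue), "depth" (400x640 float32, mm along the optical axis (not along the pixel's ray), 0 where there is no reading), "fx", "fy", "cx", "cy" (pixels), "extrinsics" (4x4, takes a point from world to camera coordinates). Camera axes: x right, y down, z forward; pixel columns grow to the right and rows downward; lengths in mm; the calibration is good to about 2 mm. A picture is of the moment at which its call begins.
- r.close_job(): hands the job in; it is judged then, once.
The state is a dict: "time": time; "q": joint angles; "joint_velocities": joint speeds; "tau": joint torques, N m; "tool_pos": TCP position; "eef_rot": TCP orientation; "contact_force": force on the tool from outside, world axes, zero at the start; "wrist_torque": the same for the moment, N m; "width": opening from 0.0 (shut) to 1.0 (fully open); "gripper_force": force on a finger pad.
Only numpy, scipy, OpenCV 4.12 (cv2) and the standard library are available. Lean on these libraries where they do the work, as an engineer would, in place of code of your own. Each camera call takes 0.05 s, during which the arm holds its last target. There are 200 camera calls.

TASK

Pick up the orange tapered cup of truck bolts and lower it, upright, into the empty aluminium holder until it just rests there, then let go. Do not drop it in and do not press it down, or it will wedge tight; leave both holders and the blue cup standing where they are.

Things in the scene. Friction and masses are not known exactly. Their poses are not given: they have to be found in the camera images.
- orange_cup: Orange plastic cup, bolts fixed inside, upright, 100 mm tall, 0.06 to 0.13 kg. Origin: centre of underside, z up its axis. Outside 34 mm wide at the bottom, widening evenly to 54 mm at 62 mm height; from 66 mm to the rim at 100 mm a straight collar 58 mm wide, to be gripped across the outside from above. Wall 2.5 mm; bolts up to 60 mm. Round: any grasp yaw.
- empty_holder: Empty aluminium holder, loose, 64 mm tall, 0.6 kg. Origin: centre of underside, z up. Foot disc 84 mm wide, 8 mm thick; on it a sleeve with 5 mm wall, mouth 49 mm wide at 64 mm height, narrowing evenly to 31 mm at the inner floor (8 mm). Same taper as the cup: on its axis the cup comes to rest with its underside about 16 mm above the holder's underside, its collar clear above the mouth.
- full_holder: The same kind of aluminium holder (84 mm foot), already carrying a purple cup of spacers, rim at 118 mm height; one piece, 0.7 kg, loose. Origin: centre of underside. To be left alone.
- blue_cup: Empty blue plastic cup of the orange one's shape and size (100 mm tall, 58 mm collar), upright, 0.06 kg. Origin: centre of underside. To be left alone.
Things that resemble listed ones, but are neither listed nor needed, are in the scene too. Leave any yellow look-alike of the empty_holder alone.

How it is judged (in metres and radians):
On the way, in this order (a step that is already met when the one before it is completed fails the run):
1. the orange cup is picked up, its underside over 60 mm above the worktop (height (world z) of orange_cup above 0.06 m and contact force between the fingers and orange_cup above 0.5 N), for 0.1 s.
2. still held in the fingers, the cup is lowered to within 20 mm of its resting depth in the empty holder (z of orange_cup in the frame of empty_holder below 0.036 m and horizontal distance between orange_cup and empty_holder below 0.012 m and contact force between the fingers and orange_cup above 0.5 N), for 0.1 s.
At the end, for the whole second after the job is handed in: The orange cup rests in the empty holder, its underside 6 to 28 mm above the holder's underside, axes within 10 mm and 10 degrees, upright within 10 degrees and at rest; both holders and the blue cup stand upright within 40 mm of where they started (z of orange_cup in the frame of empty_holder between 0.006 and 0.028 m and horizontal distance between orange_cup and empty_holder below 0.01 m and angle between the z axis of orange_cup and the z axis of empty_holder, either way round below 0.175 rad and angle between orange_cup's own z axis and vertical below 0.175 rad and angle between each of empty_holder, full_holder, blue_cup's own z axis and vertical below 0.1 rad and height (world z) of empty_holder below 0.01 m and linear speed of orange_cup below 0.02 m/s and distance of each of empty_holder, full_holder, blue_cup from where it was at the start of the episode below 0.04 m); the robot touches nothing.
It fails at once if the cup is pressed or rammed into the holder (over 70 N of contact force summed round the taper, reached at 25 to 45 N of push) (contact force between orange_cup and empty_holder above 70 N).
It fails at once if the orange cup is tipped by more than 40 degrees, spilling the bolts (angle between orange_cup's own z axis and vertical above 0.7 rad).
It also fails if it takes over 45 s, if anything falls off the work surface, if the arm or the gripper's body presses on something with over 40 N, if the wrist force passes 120 N, or if a joint passes its speed limit or range.

## Working session

There is one attempt and no reset: what is moved stays moved. The work goes in short steps, Python scripts to look and compute and a shell command to move; the robot and the scene stay as the last step left them, time stands still between calls to the robot, and variables do not carry over. Pictures are saved under pics/ and viewed, at most 10 in all, crops included, and the job is handed in when it is done.

```bash
mkdir -p pics; cat > h.py <<'E'
import numpy as np, cv2
from workcell import r, viewer
def snap(n,f=None):
    s=viewer.snapshot(n)
    if f: cv2.imwrite('pics/'+f,cv2.cvtColor(s['img'],cv2.COLOR_RGB2BGR))
    d=s['depth'].astype(float); v,u=np.mgrid[:d.shape[0],:d.shape[1]]
    P=np.stack([(u-s['cx'])/s['fx']*d,(v-s['cy'])/s['fy']*d,d],-1)
    E=np.array(s['extrinsics']); s['W']=(P-E[:3,3])@E[:3,:3]; s['W'][d==0]=np.nan
    return s
E
python3 - <<'E'
from h import *
a=snap('top','top1.png'); b=snap('scene','scene1.png')
print(r.state())
E
```

```text
{'time': 0.1, 'q': array([ 1.11002108e+00,  3.42636410e-01,  1.52489491e+00,  3.45298044e-05,
        1.27538823e+00, -1.46015539e-01]), 'joint_velocities': array([-2.00291619e-04, -1.01174557e-03, -1.91259924e-03, -2.18064449e-05,
        1.66830327e-03,  1.11619668e-03]), 'tau': array([ 1.73279925e-03, -4.32006025e+01, -2.44696909e+01,  7.17579480e-02,
        5.25363476e-02, -9.31564756e-06]), 'tool_pos': array([162.35477194, 498.90174026, 226.13236879]), 'eef_rot': array([ 1.56735924e-01,  9.87640324e-01, -6.28211346e-04, -2.13972163e-04]), 'contact_force': array([-0.01516667,  0.04955362, -0.28804148]), 'wrist_torque': array([ 0.01492789, -0.00717164,  0.02990875]), 'gripper_force': 0.0, 'width': 0.9982198249286095}
```

View pics/top1.png

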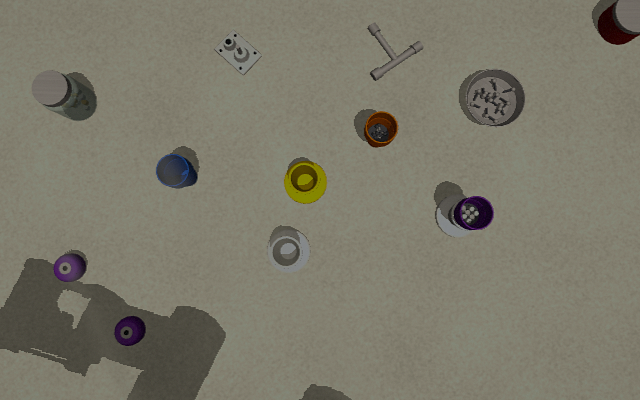

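View pics/scene1.png

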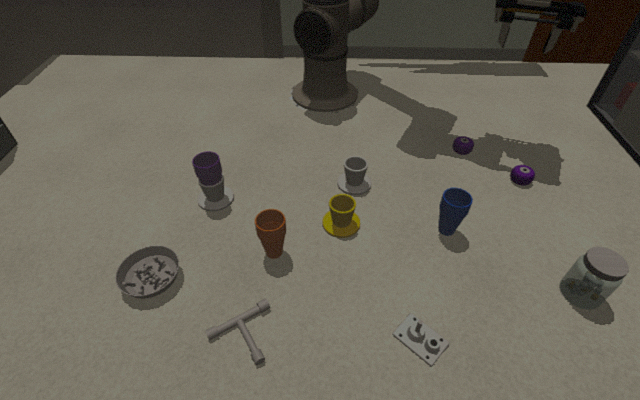

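Top view: the orange cup is at (380,128) and is the only orange thing. The grey empty holder is at (289,250). Look-alikes: yellow holder (305,182), full holder (465,213) and blue cup (176,170). I choose orange (380,128) and aluminium (289,250).

```bash
cat >> h.py <<'E'
from scipy.optimize import least_squares
def circ(W,c,rad,zlo,zhi,R,outer=True):
    """centre of ring of outer radius R, from points of height zlo..zhi within rad of c: hull-free minEnclosing + fit"""
    m=(W[...,2]>zlo)&(W[...,2]<zhi)&(np.hypot(W[...,0]-c[0],W[...,1]-c[1])<rad)
    p=W[m]; e,er=cv2.minEnclosingCircle(p[:,:2].astype(np.float32))
    f=least_squares(lambda x:np.hypot(p[:,0]-x[0],p[:,1]-x[1])-x[2],[*e,R],loss='soft_l1')
    return len(p),np.round(e,1),round(er,1),np.round(f.x,1),np.round(np.median(p[:,2]),1)
E
python3 - <<'E'
from h import *
a=snap('top'); b=snap('scene')
T={'orange':(380,120,94,104,29),'holder':(289,250,60,68,29.5),'yellow':(305,180,60,68,29.5),'full':(473,213,113,123,29),'blue':(176,170,94,104,29)}
for k,(u,v,lo,hi,R) in T.items():
    w=a['W'][v-20:v+20,u-20:u+20].reshape(-1,3); w=w[(w[:,2]>lo)&(w[:,2]<hi)]
    c=np.nanmedian(w,0)[:2]
    for s in (a,b):
        try: print(k,c.round(),circ(s['W'],c,50,lo,hi,R))
        except Exception as e: print(k,e)
w=a['W']; c=w[250,289]; print('foot',circ(w,c,60,5,11,42))
cv2.imwrite('pics/crop.png',cv2.resize(cv2.cvtColor(a['img'][90:290,250:510],cv2.COLOR_RGB2BGR),None,fx=3,fy=3)[:600,:780])
E
```

```text
orange [662. -91.] (186, array([650.7, -87. ]), 29.2, array([650.1, -87.1,  27.5]), np.float64(99.7))
orange [662. -91.] (183, array([650.8, -88.3]), 30.1, array([651.8, -88.5,  27.5]), np.float64(97.8))
holder [432.  85.] (272, array([432.3,  83.7]), 28.8, array([432.4,  83.6,  26.2]), np.float64(63.6))
holder [432.  85.] (126, array([432.4,  82.7]), 30.4, array([433.8,  81.7,  26.6]), np.float64(62.2))
yellow [567.  51.] (264, array([565.4,  51. ]), 29.0, array([565.1,  51.2,  26.2]), np.float64(63.8))
yellow [567.  51.] (160, array([565.8,  49.8]), 29.9, array([566.6,  49.8,  26.4]), np.float64(62.4))
full [ 499. -244.] (217, array([ 498.1, -243.6]), 29.2, array([ 497.8, -243. ,   27.4]), np.float64(117.7))
full [ 499. -244.] (129, array([ 498.2, -245.7]), 30.6, array([ 499.4, -244.9,   27.5]), np.float64(115.7))
blue [577. 281.] (214, array([575.8, 279.1]), 29.6, array([576.1, 278.5,  27.5]), np.float64(98.9))
blue [577. 281.] (169, array([577. , 277.6]), 30.2, array([577.1, 277.3,  27.5]), np.float64(97.8))
foot (828, array([430.1,  86.8]), 45.7, array([431.3,  86.2,  34.6]), np.float64(7.8))
```

View pics/crop.png

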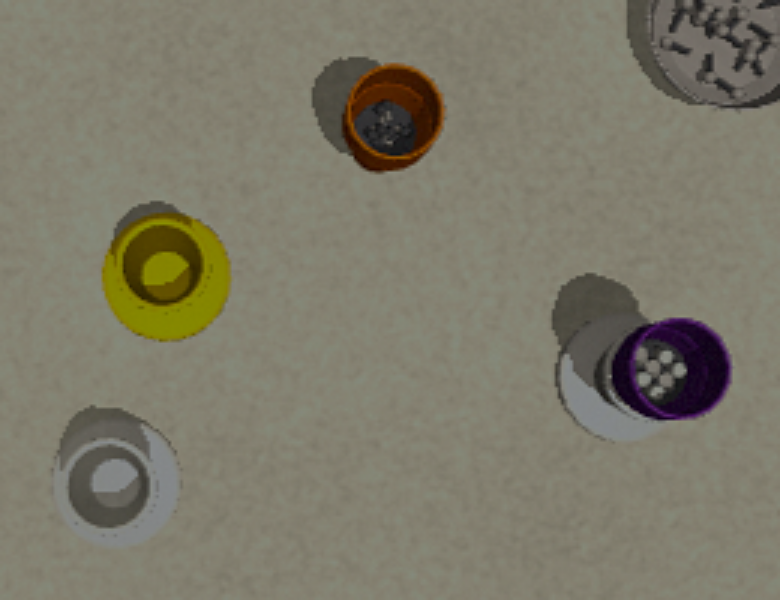

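The crop confirms it: the orange cup shows bolts inside, and the grey holder is open, empty and not yellow. The measurements agree with the sizes given: rims at 100 and 64 mm, radii about 29 mm.

```bash
cat >> h.py <<'E'
from scipy.spatial.transform import Rotation as Ro
def shift(t,yaw_only=False):
    s=r.state(); R=Ro.from_quat(s['eef_rot'])
    print('pos',s['tool_pos'].round(1),'shift',R.inv().apply(np.array(t)-s['tool_pos']).round(1),'zax',R.as_matrix()[:,2].round(4),'yax',R.as_matrix()[:,1].round(3),'F',s['contact_force'].round(2),s['wrist_torque'].round(2),'t',s['time'],'w',s['width'],'g',s['gripper_force'],'q',s['q'].round(2))
E
python3 -c "
from h import *
shift([651,-87.5,190])"
```

```text
pos [162.4 499.  226.3] shift [-646.2 -406.4   36.6] zax [-4.e-04 -7.e-04 -1.e+00] yax [ 0.31   0.951 -0.001] F [-0.05 -0.3   0.59] [-0.04  0.01 -0.04] t 0.2 w 1.0006139993527474 g 0.0 q [ 1.11  0.34  1.52  0.    1.28 -0.15]
```

```bash
python3 -m creep '[[[-646,-406,36],[0,0,0],-1],[[-646,-406,36],[0,0,0],-1],[[-646,-406,36],[0,0,0],-1],[[-646,-406,36],[0,0,0],-1],[[-646,-406,36],[0,0,0],-1],[[-646,-406,36],[0,0,0],-1],[[-646,-406,36],[0,0,0],-1],[[-646,-406,36],[0,0,0],-1],[[-646,-406,36],[0,0,0],-1],[[-646,-406,36],[0,0,0],-1],[[-646,-406,36],[0,0,0],-1],[[-646,-406,36],[0,0,0],-1],[[-646,-406,36],[0,0,0],-1],[[-646,-406,36],[0,0,0],-1],[[-646,-406,36],[0,0,0],-1],[[-646,-406,36],[0,0,0],-1],[[-646,-406,36],[0,0,0],-1],[[-646,-406,36],[0,0,0],-1],[[-646,-406,36],[0,0,0],-1],[[-646,-406,36],[0,0,0],-1]]' 12
python3 -c "
from h import *
a=snap('wrist','w1.png')
print(circ(a['W'],(651,-87.5),50,94,104,29)); a=snap('top'); print(circ(a['W'],(651,-87.5),50,94,104,29))
shift([651,-87.5,66])"
```

```text
time: 2.2
tool_pos: [650.7, -85.5, 191.3]
eef_rot: [0.156, 0.988, 0.0, 0.0]
contact_force: [-0.2, 0.4, -0.1]
width: 1.003
gripper_force: 0.0
(653, array([649.2, -86.3]), 28.9, array([648.8, -86. ,  27.3]), np.float64(99.9))
(42, array([653.3, -87.5]), 28.0, array([649.2, -86.9,  27.7]), np.float64(99.7))
pos [650.8 -85.9 191.3] shift [ -0.6  -1.5 125.3] zax [ 6.e-04 -0.e+00 -1.e+00] yax [0.308 0.951 0.   ] F [ 0.4  -0.25  0.2 ] [-0.    0.02 -0.03] t 2.3 w 0.9967525163173339 g 0.0 q [-0.25  0.61  1.18  0.    1.35 -1.51]
```

```bash
python3 -m creep '[[[0,-1,40],[0,0,0],-1],[[0,-1,70],[0,0,0],-1],[[0,-1,90],[0,0,0],-1],[[0,-1,105],[0,0,0],-1],[[0,-1,116],[0,0,0],-1],[[0,-1,122],[0,0,0],-1],[[0,-1,125],[0,0,0],-1],[[0,-1,125],[0,0,0],-1],[[0,-1,125],[0,0,0],-0.1],[[0,-1,125],[0,0,0],0.2],[[0,-1,125],[0,0,0],0.4],[[0,-1,125],[0,0,0],0.5],[[0,-1,125],[0,0,0],0.6],[[0,-1,125],[0,0,0],0.8],[[0,-1,125],[0,0,0],1],[[0,-1,125],[0,0,0],1],[[0,-1,125],[0,0,0],1],[[0,-1,125],[0,0,0],1]]' 12
python3 -c "
from h import *
a=snap('wrist'); print(circ(a['W'],(651,-87.5),50,94,104,29))
shift([650,-87,66])"
```

```text
time: 4.1
tool_pos: [650.9, -87.8, 65.9]
eef_rot: [0.157, 0.988, 0.0, 0.0]
contact_force: [-0.3, -0.5, 2.5]
width: 0.632
gripper_force: 12.0
(2858, array([640. , -83.1]), 45.6, array([648.3, -85.9,  27.8]), np.float64(99.4))
pos [650.9 -87.8  65.9] shift [ 1.1  0.5 -0.1] zax [ 3.e-04 -0.e+00 -1.e+00] yax [0.31  0.951 0.   ] F [-0.32 -1.22  1.94] [-0.05  0.09 -0.02] t 4.15 w 0.628704350597383 g 12.000110084773041 q [-0.25  0.73  1.32  0.    1.09 -1.51]
```

Gripped at 58 mm, as the collar should be. Lifting now.

```bash
python3 -m creep '[[[0,0,-5],[0,0,0],1],[[0,0,-15],[0,0,0],1],[[0,0,-35],[0,0,0],1],[[0,0,-60],[0,0,0],1],[[0,0,-85],[0,0,0],1],[[0,0,-105],[0,0,0],1],[[0,0,-118],[0,0,0],1],[[0,0,-125],[0,0,0],1],[[0,0,-125],[0,0,0],1],[[0,0,-125],[0,0,0],1]]'
python3 -c "
from h import *
for n in ('top','wrist','scene'):
  a=snap(n,n+'2.png'); t=r.state()['tool_pos'];m=(np.hypot(a['W'][...,0]-t[0],a['W'][...,1]-t[1])<40)&(a['W'][...,2]>100)&(a['W'][...,2]<240)
  im=a['img'].astype(int); m&=(im[...,0]>1.5*im[...,2]); z=a['W'][m]
  print(n,len(z),np.percentile(z[:,2],[1,99]) if len(z) else '')
  if len(z): h=np.percentile(z[:,2],97); print(circ(np.where(m[...,None],a['W'],np.nan),t,45,h-6,h+4,29))
shift([432.4,83.3,190])"
```

```text
time: 5.15
tool_pos: [650.3, -87.7, 189.7]
eef_rot: [0.157, 0.988, 0.0, -0.001]
contact_force: [0.0, -0.1, -1.4]
width: 0.626
gripper_force: 12.0
top 224 [163.27148495 226.93611987]
(95, array([649.5, -88.4]), 29.9, array([649.7, -86.9,  27.6]), np.float64(223.6))
wrist 6671 [148.35062411 224.56203602]
(2045, array([648.6, -86.1]), 29.3, array([647.9, -85.9,  27.3]), np.float64(223.1))
scene 1330 [126.47664404 223.64268195]
(175, array([652.3, -89.1]), 30.0, array([651.4, -88.3,  27.5]), np.float64(220.5))
pos [650.3 -87.7 189.5] shift [260.1  95.1   0. ] zax [-2.1e-03  6.0e-04 -1.0e+00] yax [ 0.31   0.951 -0.   ] F [ 0.02 -0.01 -0.28] [-0.04 -0.06  0.06] t 5.3 w 0.6295737548291269 g 11.999895713452133 q [-0.25  0.62  1.18  0.    1.35 -1.51]
```

View pics/scene2.png

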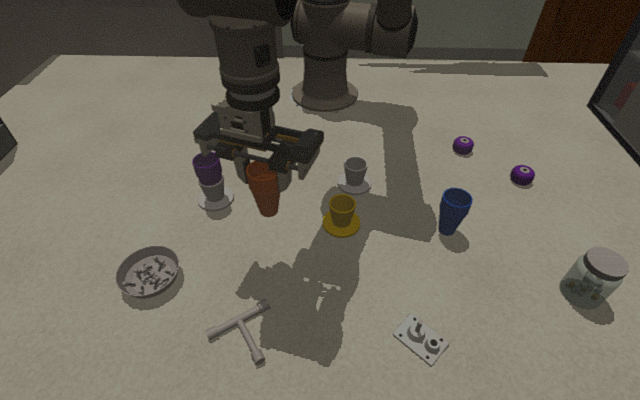

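The cup is held upright at about (262,190), and the holders and blue cup are untouched. Carrying it to above the empty holder.

```bash
python3 -m creep '[[[10,4,0],[0,0,0],1],[[30,11,0],[0,0,0],1],[[60,22,0],[0,0,0],1],[[90,33,0],[0,0,0],1],[[120,44,0],[0,0,0],1],[[150,55,0],[0,0,0],1],[[180,66,0],[0,0,0],1],[[210,77,0],[0,0,0],1],[[235,86,0],[0,0,0],1],[[250,91,0],[0,0,0],1],[[258,94,0],[0,0,0],1],[[260,95,0],[0,0,0],1],[[260,95,0],[0,0,0],1],[[260,95,0],[0,0,0],1],[[260,95,0],[0,0,0],1]]'
cat > cupm.py <<'E'
from h import *
for n in ('top','wrist','scene'):
  a=snap(n,n+'3.png'); t=r.state()['tool_pos']; W=a['W']
  m=(np.hypot(W[...,0]-t[0],W[...,1]-t[1])<40)&(W[...,2]>60)&(W[...,2]<240)
  im=a['img'].astype(int); o=m&(im[...,0]>1.5*im[...,2]); z=W[o]
  if len(z)>20: h=np.percentile(z[:,2],97); print(n,'cup',circ(np.where(o[...,None],W,np.nan),t,45,h-6,h+4,29))
  g=~(im[...,0]>1.5*im[...,2])
  for lo,hi,R in ((60,66,29.5),(5,11,42)):
    try: print(n,'holder',circ(np.where(g[...,None],W,np.nan),(432.5,83.3),50,lo,hi,R))
    except Exception: pass
shift([432.4,83.3,82])
E
python3 cupm.py
```

```text
time: 6.8
tool_pos: [433.6, 82.6, 190.6]
eef_rot: [0.157, 0.988, -0.0, 0.0]
contact_force: [-0.3, 0.7, -0.9]
width: 0.634
gripper_force: 12.0
top holder (0, array([0., 0.]), 0.0, array([ 0. ,  0. , 29.5]), np.float64(nan))
top holder (0, array([0., 0.]), 0.0, array([ 0.,  0., 42.]), np.float64(nan))
wrist cup (2055, array([431.6,  84.3]), 29.3, array([431.1,  84.5,  27.3]), np.float64(224.3))
wrist holder (510, array([430.7,  84.9]), 28.9, array([430.3,  84.9,  26.2]), np.float64(64.0))
wrist holder (1859, array([430.8,  84.9]), 41.8, array([418. ,  89. ,  24.5]), np.float64(8.1))
scene cup (186, array([438.1,  77.9]), 34.2, array([434.4,  81.2,  27.5]), np.float64(221.7))
scene holder (114, array([433. ,  81.6]), 30.0, array([433.6,  81.7,  26.6]), np.float64(62.4))
scene holder (343, array([435.1,  82.1]), 41.8, array([430.2,  81.4,  33.7]), np.float64(6.6))
pos [433.2  82.8 190.6] shift [  0.9   0.3 108.6] zax [-2.e-04  0.e+00 -1.e+00] yax [ 0.31   0.951 -0.   ] F [-0.33 -0.95 -0.51] [0.02 0.04 0.01] t 6.95 w 0.6256222439808662 g 11.999936505162623 q [ 0.01  0.23  1.8   0.    1.12 -1.24]
  return _methods._mean(a, axis=axis, dtype=dtype,
  ret = ret.dtype.type(ret / rcount)
```

```bash
python3 -m creep '[[[1,0,5],[0,0,0],1],[[1,0,15],[0,0,0],1],[[1,0,30],[0,0,0],1],[[1,0,45],[0,0,0],1],[[1,0,58],[0,0,0],1],[[1,0,68],[0,0,0],1],[[1,0,76],[0,0,0],1],[[1,0,82],[0,0,0],1],[[1,0,87],[0,0,0],1],[[1,0,91],[0,0,0],1],[[1,0,94],[0,0,0],1],[[1,0,96],[0,0,0],1],[[1,0,97],[0,0,0],1],[[1,0,97],[0,0,0],1],[[1,0,97],[0,0,0],1]]'
python3 cupm.py 2>/dev/null
```

```text
time: 8.45
tool_pos: [432.1, 83.4, 93.9]
eef_rot: [0.157, 0.988, 0.0, 0.0]
contact_force: [0.0, 0.6, -1.4]
width: 0.628
gripper_force: 12.0
top holder (0, array([0., 0.]), 0.0, array([ 0. ,  0. , 29.5]), np.float64(nan))
top holder (0, array([0., 0.]), 0.0, array([ 0.,  0., 42.]), np.float64(nan))
wrist cup (1379, array([413.4,  96.2]), 26.5, array([ 4000.7, -1079.7,  3776.2]), np.float64(187.0))
wrist holder (627, array([425.3,  86.3]), 28.3, array([431.5,  84.5,  27.6]), np.float64(64.1))
wrist holder (2636, array([430.5,  84.7]), 41.9, array([435.6,  83.2,  37. ]), np.float64(8.1))
scene cup (16, array([428.7,  72.2]), 29.3, array([411.5,  68.9,  33.2]), np.float64(216.2))
scene holder (72, array([434.7,  81.3]), 28.4, array([433.2,  81.6,  26.8]), np.float64(62.3))
scene holder (326, array([434.4,  82.7]), 42.1, array([430.9,  82. ,  32.8]), np.float64(6.8))
pos [432.1  83.4  93.9] shift [-0.3  0.  11.9] zax [ 4.e-04  1.e-04 -1.e+00] yax [0.31  0.951 0.   ] F [ 0.24 -0.37 -0.9 ] [ 0.03  0.02 -0.04] t 8.6 w 0.6289173029624241 g 11.999898157300777 q [ 0.02  0.36  1.93  0.    0.85 -1.24]
```

No contact yet, about 12 mm above rest. Continuing slowly and watching the force.

```bash
python3 -m creep '[[[0,0,2],[0,0,0],1],[[0,0,4],[0,0,0],1],[[0,0,5],[0,0,0],1],[[0,0,6],[0,0,0],1],[[0,0,7],[0,0,0],1],[[0,0,8],[0,0,0],1],[[0,0,8],[0,0,0],1],[[0,0,8],[0,0,0],1]]'; python3 -c "
from h import *
shift([432.4,83.3,82])"
```

```text
time: 9.4
tool_pos: [432.0, 83.4, 85.7]
eef_rot: [0.157, 0.988, 0.0, 0.0]
contact_force: [0.2, -0.0, -0.6]
width: 0.629
gripper_force: 12.0
pos [432.   83.4  85.7] shift [-0.4  0.   3.7] zax [ 0.e+00  1.e-04 -1.e+00] yax [0.31  0.951 0.   ] F [ 0.2  -0.01 -0.62] [-0.02  0.03 -0.01] t 9.4 w 0.6288784178608171 g 11.999973320598656 q [ 0.02  0.37  1.94  0.    0.83 -1.24]
```

```bash
for i in 1; do python3 -m creep '[[[0,0,0.5],[0,0,0],1],[[0,0,1],[0,0,0],1],[[0,0,1.5],[0,0,0],1],[[0,0,2],[0,0,0],1],[[0,0,2],[0,0,0],1]]'; done; python3 -c "
from h import *
shift([432.4,83.3,82])"
```

```text
time: 9.9
tool_pos: [432.1, 83.3, 83.7]
eef_rot: [0.157, 0.988, 0.0, 0.0]
contact_force: [-0.3, -0.5, -0.5]
width: 0.627
gripper_force: 12.0
pos [432.1  83.3  83.7] shift [-0.3  0.1  1.7] zax [ 1.e-04  0.e+00 -1.e+00] yax [0.31  0.951 0.   ] F [-0.3  -0.54 -0.5 ] [-0.07 -0.1   0.01] t 9.9 w 0.6268990146562516 g 11.999969144490024 q [ 0.02  0.38  1.94  0.    0.82 -1.24]
```

```bash
python3 -m creep '[[[0,0,0.5],[0,0,0],1],[[0,0,1],[0,0,0],1],[[0,0,1],[0,0,0],1]]'; python3 -c "
from h import *
shift([432.4,83.3,82])"
```

```text
time: 10.2
tool_pos: [432.1, 83.3, 82.8]
eef_rot: [0.157, 0.988, -0.0, 0.0]
contact_force: [0.1, -0.9, 2.0]
width: 0.629
gripper_force: 12.0
pos [432.1  83.3  82.8] shift [-0.3  0.1  0.8] zax [ 3.e-04 -1.e-04 -1.e+00] yax [0.31  0.951 0.   ] F [ 0.14 -0.92  1.97] [-0.24  0.01 -0.01] t 10.2 w 0.6292325176066227 g 12.00004512349551 q [ 0.02  0.38  1.94 -0.    0.82 -1.24]
```

```bash
python3 -m creep '[[[0,0,0.4],[0,0,0],1],[[0,0,0.4],[0,0,0],1]]'; python3 -c "
from h import *
shift([432.4,83.3,82])"
```

```text
time: 10.4
tool_pos: [432.2, 83.3, 82.5]
eef_rot: [0.157, 0.988, 0.0, 0.0]
contact_force: [0.2, -0.9, 3.3]
width: 0.632
gripper_force: 12.0
pos [432.2  83.3  82.5] shift [-0.2  0.1  0.5] zax [ 5.e-04 -0.e+00 -1.e+00] yax [0.31  0.951 0.   ] F [ 0.23 -0.9   3.33] [-0.27  0.1   0.04] t 10.4 w 0.6317270576252662 g 12.000137227296364 q [ 0.02  0.38  1.94 -0.    0.82 -1.24]
```

Resting with about 4 N of support at the expected depth. Opening gradually, then rising straight up.

```bash
python3 -m creep '[[[0,0,0],[0,0,0],0.2],[[0,0,0],[0,0,0],-0.1],[[0,0,0],[0,0,0],-0.26],[[0,0,0],[0,0,0],-0.32],[[0,0,0],[0,0,0],-0.4],[[0,0,0],[0,0,0],-0.6],[[0,0,0],[0,0,0],-1],[[0,0,0],[0,0,0],-1],[[0,0,0],[0,0,0],-1],[[0,0,0],[0,0,0],-1]]' 
python3 -c "
from h import *
shift([432.4,83.3,82])
a=snap('wrist'); print(circ(a['W'],(432,83),40,110,122,29))"
```

```text
time: 11.4
tool_pos: [432.0, 83.4, 82.3]
eef_rot: [0.157, 0.988, 0.0, 0.0]
contact_force: [0.9, 0.3, 0.6]
width: 0.998
gripper_force: 0.0
pos [432.   83.4  82.3] shift [-0.4  0.1  0.3] zax [ 0.e+00  1.e-04 -1.e+00] yax [0.31  0.951 0.   ] F [0.9  0.35 0.6 ] [ 0.02 -0.04 -0.02] t 11.4 w 0.9984384218742697 g 0.0 q [ 0.02  0.38  1.94  0.    0.82 -1.24]
(2288, array([430.4,  84.4]), 29.3, array([429.7,  85. ,  27.3]), np.float64(116.0))
```

```bash
python3 -m creep '[[[0,0,-5],[0,0,0],-1],[[0,0,-15],[0,0,0],-1],[[0,0,-35],[0,0,0],-1],[[0,0,-65],[0,0,0],-1],[[0,0,-100],[0,0,0],-1],[[0,0,-125],[0,0,0],-1],[[0,0,-140],[0,0,0],-1],[[0,0,-145],[0,0,0],-1],[[0,0,-145],[0,0,0],-1],[[0,0,-145],[0,0,0],-1]]'
python3 - <<'E'
from h import *
a=snap('wrist'); b=snap('scene','scene4.png')
print('cup',circ(a['W'],(432,83),40,110,122,29),circ(b['W'],(432,83),40,110,122,29))
print('foot',circ(a['W'],(432,83),50,5,11,42),circ(b['W'],(432,83),50,5,11,42))
for c,lo,hi in (((498,-244),113,123),((577,279),94,104)): print(circ(b['W'],c,50,lo,hi,29))
W=a['W']; p=W[(abs(W[...,2]-116)<6)&(np.hypot(W[...,0]-431,W[...,1]-84)<32)]
A=np.c_[p[:,:2]-p[:,:2].mean(0),np.ones(len(p))]; print('rim slope',np.linalg.lstsq(A,p[:,2],rcond=None)[0])
E
```

```text
time: 12.45
tool_pos: [431.5, 83.3, 226.7]
eef_rot: [0.157, 0.988, -0.0, -0.001]
contact_force: [-0.6, 0.0, -0.4]
width: 1.0
gripper_force: 0.0
cup (583, array([430.7,  84.8]), 29.0, array([430.1,  84.9,  27.3]), np.float64(116.6)) (141, array([432.2,  81.1]), 31.1, array([433.2,  82. ,  27.4]), np.float64(113.9))
foot (1080, array([430.8,  84.8]), 42.0, array([435.5,  83.3,  37.5]), np.float64(8.0)) (331, array([433.4,  81.8]), 42.1, array([430.1,  82. ,  33.5]), np.float64(6.7))
(121, array([ 499.7, -246.2]), 30.7, array([ 499.5, -245.1,   27.5]), np.float64(115.8))
(167, array([576.3, 277.5]), 29.9, array([577. , 277.3,  27.6]), np.float64(97.6))
rim slope [-1.71166507e-02  5.25485826e-03  1.15763204e+02]
```

View pics/scene4.png

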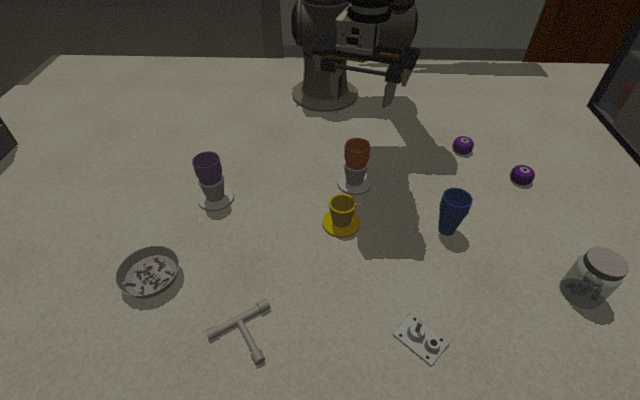

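The orange cup stands upright in the aluminium holder at (356,165), with its rim at 116 mm and the axes aligned. Everything else is in place and the gripper is clear.

```bash
python3 -c "
from workcell import r
print(r.close_job())"
```

```text
the job is handed in; nothing more can be done
None
```

The orange cup is resting upright in the empty aluminium holder, lowered in with about 4 N of contact and released. Neither the holders nor the blue cup moved measurably, and I handed the job in at about 12.5 s; no verdict came back.

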